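# Vent and open a resin pressure pot with a screw of unknown thread hand

## Robot

A 6-joint arm with a two-finger parallel gripper is mounted at the origin on the work surface; the furniture and walls round the work are solid. World frame = base frame: x ahead of the robot, y to its left, z up, the work surface at z = 0. Lengths are in mm, angles in rad, forces in N, time in s.
With the tool pointing down it reaches from about 400 to 925 mm from the base axis. Payload 12.5 kg.
Tool frame: the origin (TCP) lies midway between the tips of the shut fingers; the grasp point (between the pads) lies 19 mm behind it; z points along the fingers, y is the line along which they close (so a half turn about z gives the same grasp; the last joint's range is limited). The gripper opens to 95 mm and grips with 3 to 60 N. Pads are 20 mm wide; open, the fingers measure 119 mm over their backs; the gripper's body (75 mm by 180 mm) begins 59 mm behind the grasp point.
Start: joints at [-1.385, 0.491, 1.559, -0, 1.092, -0.106], TCP at [179.821, -598.591, 214.661] pointing down, gripper open.
Joint ranges: [-3.1, 3.1], [-0.84, 2.19], [0.05, 2.79], [-1.13, 4.28], [0.06, 2.93], [-2.69, 2.69]. Speed limits (rad/s): [2.22, 2.22, 2.79, 3.14, 3.14, 3.14].

## Interface

Orientations are given as [roll, pitch, yaw] about the fixed x, y, z axes, in that order (R = Rz(yaw) Ry(pitch) Rx(roll)).
In Python, from cell import * gives the robot as it stands. The module is installed in compiled form; this text tells all that it offers.
- The arm moves only by the tool arm_command, never from a script. Its arguments are lists of equal length, an entry for each row: "delta_pos": the shift along the world's x, y, z in units of 250 mm (1.0 is 250 mm), a list of three; "delta_rot": the turn, a rotation vector about the world's x, y, z in units of 90 degrees (1.0 is 90 degrees), a list of three; "claw": the closure, from 0 (fully open) to 1 (shut). In form: {"delta_pos": [[tx, ty, tz], ...], "delta_rot": [[wx, wy, wz], ...], "claw": [claw, ...]}. A call has exactly 5 rows; each row is the pose to reach, as a shift and turn from the pose commanded when the call began; what a row does not reach only later rows make up. A row lasts 1/12 s, in which the tool goes at most 41.7 mm and 7.16 degrees, less where a joint would pass 70% of its speed; a pose out of reach is approached as far as the arm can. A call with a number of a shift or a turn outside -1 to 1 is refused whole. A call with a gripper value outside its range is refused whole. The fingers move at their own pace and stop on an object; the grip force is fixed at half the most. Time passes only in rows, so rows that repeat a pose let the fingers close, or fill a call up. It gives the time, the measured TCP pose, the force, the opening and the grip force at its end, in the units of the state.
- state(): the state, without advancing time (a new reading comes with each control period).
- read_camera(name): name is "scene" or "top" or "wrist"; returns the picture (400x640x3 uint8, red, green, blue); there is no depth.
- calibration(name): a dict with "camera_matrix" (3x3 intrinsics, pixels), "k1" (the pictures are not rectified: a ray, as slopes to the right and down, at radius r is drawn at 1 + k1 r^2 times it, then the intrinsics apply), "T" (4x4, takes a point from camera to world coordinates). Camera axes: x right, y down, z forward; pixel columns grow to the right and rows downward; lengths in mm; the calibration is good to about 2 mm. A picture is of the moment at which its call begins: read the wrist's pose just before it. calibration takes no time and is no camera call; for the wrist camera it gives the pose at the moment of the call.
- job_done(): hands the job in; it is judged then, once.
The state is a dict: "t": time; "joints": joint angles; "qvel": joint speeds; "tau": joint torques, N m; "eef_pos": TCP position; "tcp_rot": TCP orientation; "ft_force": force on the tool from outside, world axes, zero at the start; "moment": the same for the moment, N m; "opening": opening from 0.0 (shut) to 1.0 (fully open); "grip_force": force on a finger pad.
Only numpy, scipy, OpenCV 4.12 (cv2) and the standard library are available. Lean on these libraries where they do the work, as an engineer would, in place of code of your own. Each camera call takes 0.05 s, during which the arm holds its last target. There are 200 camera calls.

## Task

The casting in the small pressure pot has cured, so open the pot. First pull the vent knob up until it snaps into its out position, and leave it out until the lid is off; then back off the wing screw (nobody remembers whether this pot has a left- or a right-hand thread, so feel which way it gives) until its foot is well clear of the dish in the lid, swing the bar as far as it takes to be completely off the lid, and lay the lid right way up and flat on the middle of the black rubber mat without dropping it. Last, push the vent knob fully home again; leave the other things on the bench alone.

Things in the scene. Friction and masses are not known exactly. Their poses are not given: they have to be found in the camera images.
- pot: fixed aluminium pressure pot, 134 mm wide at the rim, on a grey base plate. Origin on the pot's axis at bench height (all heights given here are above the bench); z up, +y to the post on which the bar pivots, -x to the vent block. Steel posts at y = +86 mm (pivot) and -86 mm (catch stud), tops 201 mm high. Vent block at x = -125 mm; gauge and nipple beside it reach up to 75 mm
- pot_mouth (a point): centre of the pot's rim, 105 mm high
- vent_knob (a point): centre of the flat top of the vent's black mushroom knob: 36 mm across, 20 mm tall, on a vertical 11 mm stem above the vent block; its top is 118 mm high when home and 128 mm when out. It is round: grasp it from above at any yaw, best with the fingers closing along the pot's y.
- vent (a joint): travel of the vent knob straight up, m: 0 home (shut), 0.010 out (open). Over-centre detent: it resists with about 6 N at either end, turns over at 0.005 and snaps the rest of the way.
- bar_hinge (a point): pivot of the swing bar, mid-height of the bar (182 mm), at pot y = +86 mm; the bar turns about the vertical through it
- bar_push (a point): point on the bar's centre line, 138 mm from the pivot, between wing screw and catch stud, at the bar's mid-height (182 mm). The bar is dark steel, 28 mm wide, 18 mm thick (173 to 191 mm high), 190 mm long; its far end hooks the catch stud from the +x side. The point turns with the bar: its y axis points to the pivot
- bar (a joint): angle of the swing bar, rad: 0 across the lid under the catch stud's head, grows as the free end swings towards pot +x (anticlockwise from above), stop at 2.0; at 1.2 or more it is off the lid. Stiff: about 0.35 N m, stays where it is left.
- wing_grip (a point): middle of the black wing of the hand screw, on the screw's axis (86 mm from the pivot; over the pot's axis while the bar is closed). The wing is 58 mm long along the point's y, 18 mm thick along its x, 26 mm tall: 214 to 240 mm high when tight (point at 227 mm), on an 18 mm neck. Its axes turn with the screw
- handscrew (a joint): turning of the hand screw, rad, anticlockwise from above positive; 0 (tight) at the start. It backs off one way only, to about 3.2 rad; which way (positive or negative) differs from pot to pot; the other way it is solid at once. Backing off takes about 0.35 N m and raises the screw 3.5 mm per rad; it stays where it is left
- spindle (a joint): rise of the screw and its foot, m: 0 tight, 0.011 fully backed off. The foot, a 20 mm disc, starts 5 mm deep in the dish in the lid's boss: at a rise of about 7 mm (2 rad) it is well clear.
- lid: loose aluminium lid, about 0.45 kg: flange 132 mm wide, 10 mm thick; under it a spigot 100 mm wide, 8 mm deep that sits in the pot's mouth; on top a round boss 44 mm wide, 18 to 58.5 mm above the origin, to grip it by, with a dish in its top for the screw's foot. Origin: centre of the spigot's underside, 97 mm high while on the pot; z up
- mat: black rubber mat, 150 x 150 mm, 4 mm thick, lying on the bench to the left or right of the pot; origin at its centre on the bench
- resin_handle_a: bystander: black waisted resin brush handle, 40 mm wide, 61 mm tall, standing; origin at its foot
- glue_bottle: bystander: white glue bottle with an orange nozzle, 54 mm wide, 161 mm tall; origin at its foot
- shaving_brush: bystander: shaving brush with black handle and pale bristles, 62 mm wide, 126 mm tall; origin at its foot
Mind the look-alikes: they are no part of the job. What is shaped like the lid but purple or turquoise is not meant.

How it is judged:
By the outcome, as a careful person would: the job done as asked, in the order asked, and still so for the second after the job is handed in, with the robot touching nothing.
It also fails if it takes over 72 s, if anything falls off the work surface, if the arm or the gripper's body presses on something with over 40 N, if the wrist force passes 120 N, or if a joint passes its speed limit or range.

## Working session

There is one attempt and no reset: what is moved stays moved. The work goes in short steps, Python scripts to look and compute and a tool call to move; the robot and the scene stay as the last step left them, time stands still between calls to the robot, and variables do not carry over. Pictures are saved under pics/ and viewed, at most 10 in all, crops included, and the job is handed in when it is done.

Besides the shell and the picture viewer there is one more tool, called after "Emit:" in YAML: its name, and indented under it one key for each argument. arm_command: Moves the arm, as the interface text tells. Shifts and turns lie within -1 to 1; 1 stands for 250 mm of shift or 90 degrees of turn. Its arguments: {"type":"object","properties":{"delta_pos":{"type":"array"},"delta_rot":{"type":"array"},"claw":{"type":"array"}},"required":["delta_pos","delta_rot","claw"]}

```bash
mkdir -p pics; python3 - <<'E'
from cell import *
import cv2
for n in ("scene","top"):
    cv2.imwrite(f"pics/{n}0.png",read_camera(n)[:,:,::-1])
    c=calibration(n);print(n,c["camera_matrix"],c["k1"],c["T"].round(3))
print(state())
E
```

```text
scene [[505.17158724   0.         320.46151226]
 [  0.         505.17158724 205.82966544]
 [  0.           0.           1.        ]] -0.13134474883738867 [[ 8.320000e-01 -3.930000e-01  3.930000e-01 -1.640170e+02]
 [-5.550000e-01 -5.760000e-01  6.000000e-01 -1.001643e+03]
 [-9.000000e-03 -7.170000e-01 -6.970000e-01  1.353151e+03]
 [ 0.000000e+00  0.000000e+00  0.000000e+00  1.000000e+00]]
top [[458.56799862   0.         318.71028288]
 [  0.         458.56799862 199.58967794]
 [  0.           0.           1.        ]] -0.0069634178476758336 [[ 4.610000e-01 -8.660000e-01  1.940000e-01  2.477840e+02]
 [-8.870000e-01 -4.490000e-01  1.060000e-01 -9.887600e+01]
 [-4.000000e-03 -2.210000e-01 -9.750000e-01  1.461868e+03]
 [ 0.000000e+00  0.000000e+00  0.000000e+00  1.000000e+00]]
{'t': 0.1, 'joints': array([-1.38457407e+00,  4.91498382e-01,  1.55938106e+00, -1.47008015e-05,
        1.09173024e+00, -1.05599138e-01]), 'qvel': array([-0.000975  , -0.00113868, -0.00280596,  0.00035174,  0.00109251,
       -0.00051309]), 'tau': array([ 2.51531550e-03, -6.13621187e+01, -2.58605039e+01,  6.93296408e-02,
        4.70632408e-02, -6.12474150e-05]), 'eef_pos': array([ 179.78864879, -598.3531805 ,  214.1233167 ]), 'tcp_rot': array([-3.14057992e+00, -9.42307889e-05,  2.91828131e-01]), 'ft_force': array([-0.4534363 ,  1.0186827 , -0.41198289]), 'moment': array([0.03509006, 0.01300397, 0.01889475]), 'grip_force': 0.0, 'opening': 0.9981254858735794}
```

View pics/scene0.png

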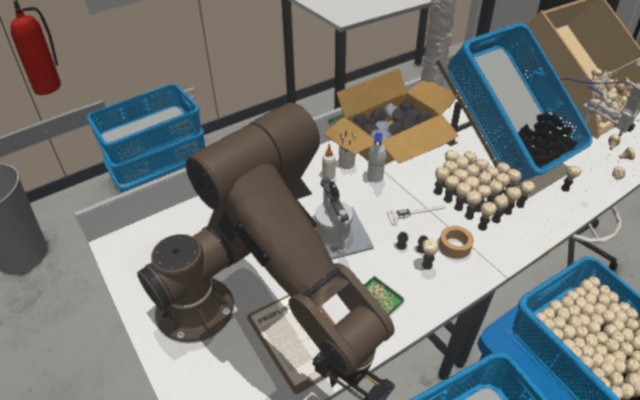

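View pics/top0.png

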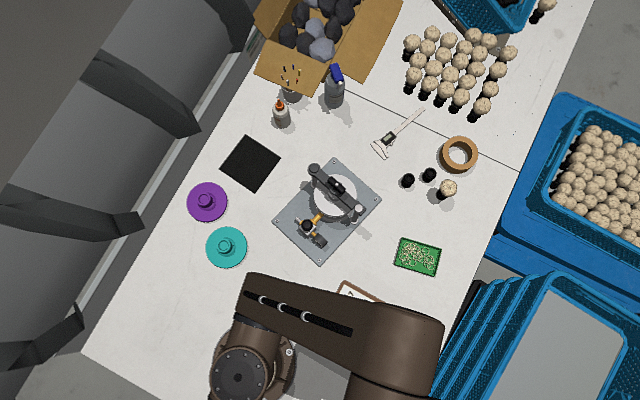

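The top view shows the pot at about (333,195), the mat at (250,163), and the vent knob near (308,226). The purple and turquoise decoys sit to the left of the pot, with the bystanders to the right.

```bash
cat > h.py <<'E'
from cell import *
import cv2, numpy as np
def ray(c,u,v):
    K=c["camera_matrix"];d=np.array([(u-K[0,2])/K[0,0],(v-K[1,2])/K[1,1]]);s=d.copy()
    for _ in range(20): s=d/(1+c["k1"]*(s@s))
    T=c["T"];return T[:3,3],T[:3,:3]@np.array([s[0],s[1],1])
def onz(c,u,v,z):
    o,d=ray(c,u,v);return o+d*(z-o[2])/d[2]
def proj(c,p):
    T=c["T"];q=T[:3,:3].T@(np.array(p,float)-T[:3,3]);s=q[:2]/q[2];s=s*(1+c["k1"]*(s@s))
    K=c["camera_matrix"];return np.array([K[0,0]*s[0]+K[0,2],K[1,1]*s[1]+K[1,2]])
E
python3 - <<'E'
from h import *
im=cv2.imread("pics/top0.png");c=calibration("top")
cv2.imwrite("pics/crop1.png",cv2.resize(im[145:275,265:395],None,fx=4.6,fy=4.6,interpolation=cv2.INTER_CUBIC)[:600])
g=im.max(2)
m=np.zeros_like(g);m[130:197,215:285]=(g[130:197,215:285]<70)*255
cs,_=cv2.findContours(m,0,2);k=max(cs,key=cv2.contourArea);r=cv2.minAreaRect(k)
print("mat",r,onz(c,*r[0],4)); print([onz(c,*p,4).round(1)[:2] for p in cv2.boxPoints(r)])
# base plate grey
hsv=cv2.cvtColor(im,cv2.COLOR_BGR2HSV)
m=np.zeros_like(g);m[150:270,265:390]=(g[150:270,265:390]<185)*255
m=cv2.morphologyEx(m,2,np.ones((3,3)));cs,_=cv2.findContours(m,0,2);k=max(cs,key=cv2.contourArea);r=cv2.minAreaRect(k);print("plate",r,[onz(c,*p,5).round(1)[:2] for p in cv2.boxPoints(r)])
E
```

```text
mat ((249.51943969726562, 163.01332092285156), (44.70030212402344, 44.39397430419922), 34.438987731933594) [543.26776764 321.02589342   4.        ]
[array([478.9, 402.7]), array([629.3, 392.3]), array([608., 239.]), array([459.9, 252. ])]
plate ((322.6651611328125, 207.4683074951172), (77.49188995361328, 93.16516876220703), 42.273685455322266) [array([407. , 195.3]), array([708.8, 122.9]), array([ 635.8, -124.8]), array([344. , -46.3])]
```

View pics/crop1.png

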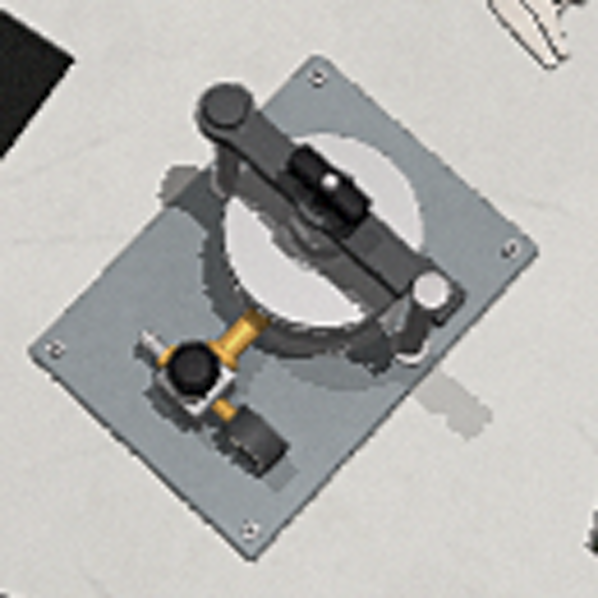

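The crop shows, in crop pixels, the pivot cap at (226,106), the catch stud at (432,292), the wing centre at (331,181) and the knob at (193,368). The vent block is at lower left.

```bash
python3 - <<'E'
from h import *
c=calibration("top")
f=lambda x,y,z: onz(c,265+(x+.5)/4.6-.5,145+(y+.5)/4.6-.5,z)
P=f(226,106,201);S=f(432,292,201);K=f(193,368,118);W=f(331,181,240)
M=(P+S)/2
print(P,S,np.linalg.norm(P-S),M)
print("wing",W,"knob",K, np.linalg.norm((K-M)[:2]))
y=(P-S)[:2]/np.linalg.norm((P-S)[:2]);x=np.array([y[1],-y[0]]);print("x",x,"yaw",np.arctan2(x[1],x[0]),"pred knob",M[:2]-125*x,"from knob yaw",np.arctan2(*(M-K)[[1,0]]))
a=f(303,148,240);b=f(360,222,240);a2=f(310,160,240);print("wing axis", a,b)
E
```

```text
[575.93072186  93.94335475 201.        ] [528.96648035 -72.45783962 201.        ] 172.90169885918812 [552.44860111  10.74275757 201.        ]
wing [553.24340958  10.50368629 240.        ] knob [431.6008369   43.91735717 118.        ] 125.31853882203701
x [ 0.96240347 -0.27162394] yaw -0.2750800153047647 pred knob [432.14816778  44.69575067] from knob yaw -0.26791583616785175
wing axis [563.76370724  34.72606078 240.        ] [538.69239926 -16.28549418 240.        ]
```

Emit:
arm_command:
  delta_pos:
    - [0.1,0.08,0.08]
    - [0.2,0.16,0.16]
    - [0.3,0.24,0.24]
    - [0.4,0.32,0.32]
    - [0.48,0.4,0.4]
  delta_rot:
    - [0,0,-0.03]
    - [0,0,-0.06]
    - [0,0,-0.09]
    - [0,0,-0.12]
    - [0,0,-0.16]
  claw: [0,0,0,0,0]

```text
t: 0.52
eef_pos: [301.1, -497.3, 315.3]
tcp_rot: [-3.141, 0.0, 0.039]
ft_force: [0.6, 1.5, -0.4]
opening: 0.998
grip_force: 0.0
```

Emit:
arm_command:
  delta_pos:
    - [0.08,0.136,0]
    - [0.16,0.272,0]
    - [0.24,0.408,0]
    - [0.32,0.544,0]
    - [0.4,0.68,0]
  delta_rot:
    - [0,0,-0.04]
    - [0,0,-0.08]
    - [0,0,-0.12]
    - [0,0,-0.16]
    - [0,0,-0.199]
  claw: [0,0,0,0,0]

```text
t: 0.93
eef_pos: [400.3, -326.8, 314.6]
tcp_rot: [-3.142, 0.0, -0.276]
ft_force: [0.4, 0.7, 0.2]
opening: 1.001
grip_force: 0.0
```

Emit:
arm_command:
  delta_pos:
    - [0.02,0.15,0]
    - [0.04,0.3,0]
    - [0.06,0.45,0]
    - [0.08,0.6,0]
    - [0.08,0.74,0]
  delta_rot:
    - [0,0,0]
    - [0,0,0]
    - [0,0,0]
    - [0,0,0]
    - [0,0,0]
  claw: [0,0,0,0,0]

```text
t: 1.35
eef_pos: [419.9, -141.6, 314.5]
tcp_rot: [-3.141, 0.0, -0.272]
ft_force: [1.6, 0.2, 0.7]
opening: 1.004
grip_force: 0.0
```

Emit:
arm_command:
  delta_pos:
    - [0.01,0.15,0]
    - [0.02,0.3,0]
    - [0.03,0.45,0]
    - [0.04,0.6,0]
    - [0.044,0.744,0]
  delta_rot:
    - [0,0,0]
    - [0,0,0]
    - [0,0,0]
    - [0,0,0]
    - [0,0,0]
  claw: [0,0,0,0,0]

```text
t: 1.77
eef_pos: [430.5, 44.3, 314.7]
tcp_rot: [3.142, -0.0, -0.272]
ft_force: [0.4, 0.1, 0.8]
opening: 0.999
grip_force: 0.0
```

```bash
python3 - <<'E'
from h import *
s=state();c=calibration("wrist");cv2.imwrite("pics/w1.png",read_camera("wrist")[:,:,::-1])
print(s["eef_pos"],s["tcp_rot"],s["ft_force"]);print(c["camera_matrix"],c["k1"],c["T"].round(3))
np.save("w1T.npy",c["T"])
for p in [(431.8,44.3,118),(552.5,10.7,240),(575.9,94,201),(529,-72.5,201)]: print(proj(c,p))
E
```

```text
[430.49074432  44.33110845 314.65034389] [ 3.14156486e+00 -3.70450524e-06 -2.72152874e-01] [0.36982912 0.06446344 0.79932283]
[[335.06962975   0.         314.47997669]
 [  0.         335.06962975 205.44070416]
 [  0.           0.           1.        ]] -0.0469461939306318 [[-2.69000e-01 -9.35000e-01 -2.30000e-01  4.93515e+02]
 [-9.63000e-01  2.61000e-01  6.40000e-02  2.66920e+01]
 [-0.00000e+00  2.39000e-01 -9.71000e-01  4.85586e+02]
 [ 0.00000e+00  0.00000e+00  0.00000e+00  1.00000e+00]]
[314.2561418  182.60584771]
[313.91990675  31.25013555]
[205.07409433  45.04464305]
[422.87547439  45.55272798]
```

View pics/w1.png

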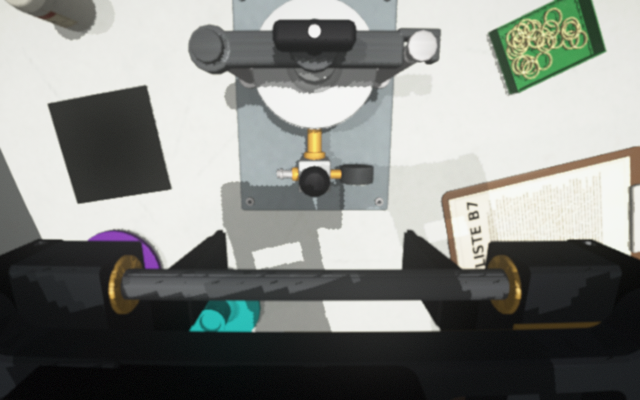

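The wrist view has the knob at (314,181) and the wing dot at (314,31), both within 2 px of prediction. The wing lies along the bar, so I'm descending to the knob.

Emit:
arm_command:
  delta_pos:
    - [0.004,0,-0.14]
    - [0.004,0,-0.28]
    - [0.004,0,-0.42]
    - [0.004,0,-0.54]
    - [0.004,0,-0.64]
  delta_rot:
    - [0,0,0]
    - [0,0,0]
    - [0,0,0]
    - [0,0,0]
    - [0,0,0]
  claw: [0,0,0,0,0.2]

```text
t: 2.23
eef_pos: [431.0, 42.5, 152.7]
tcp_rot: [3.141, 0.001, -0.272]
ft_force: [0.9, 0.5, -0.1]
opening: 0.973
grip_force: 0.0
```

Emit:
arm_command:
  delta_pos:
    - [0,0,-0.1]
    - [0,0,-0.2]
    - [0,0,-0.256]
    - [0,0,-0.256]
    - [0,0,-0.256]
  delta_rot:
    - [0,0,0]
    - [0,0,0]
    - [0,0,0]
    - [0,0,0]
    - [0,0,0]
  claw: [0.2,0.2,0.2,0.4,1]

```text
t: 2.65
eef_pos: [431.6, 42.4, 90.4]
tcp_rot: [3.141, 0.002, -0.272]
ft_force: [-0.3, 0.7, -0.6]
opening: 0.714
grip_force: 0.0
```

Emit:
arm_command:
  delta_pos:
    - [0,0,0]
    - [0,0,0]
    - [0,0,0]
    - [0,0,0]
    - [0,0,0]
  delta_rot:
    - [0,0,0]
    - [0,0,0]
    - [0,0,0]
    - [0,0,0]
    - [0,0,0]
  claw: [1,1,1,1,1]

```text
t: 3.07
eef_pos: [432.5, 43.2, 91.3]
tcp_rot: [-3.14, -0.002, -0.273]
ft_force: [5.7, 42.4, 5.2]
opening: 0.363
grip_force: 21.2
```

Emit:
arm_command:
  delta_pos:
    - [0,0.004,0]
    - [0,0.008,0]
    - [0,0.008,0]
    - [0,0.008,0]
    - [0,0.008,0]
  delta_rot:
    - [0,0,0]
    - [0,0,0]
    - [0,0,0]
    - [0,0,0]
    - [0,0,0]
  claw: [1,1,1,1,1]

```text
t: 3.48
eef_pos: [432.6, 44.2, 91.3]
tcp_rot: [-3.142, -0.002, -0.272]
ft_force: [1.7, -2.7, 6.1]
opening: 0.355
grip_force: 30.0
```

Emit:
arm_command:
  delta_pos:
    - [0,0,0.012]
    - [0,0,0.024]
    - [0,0,0.036]
    - [0,0,0.044]
    - [0,0,0.044]
  delta_rot:
    - [0,0,0]
    - [0,0,0]
    - [0,0,0]
    - [0,0,0]
    - [0,0,0]
  claw: [1,1,1,1,1]

```text
t: 3.9
eef_pos: [432.5, 44.2, 101.7]
tcp_rot: [-3.142, -0.002, -0.272]
ft_force: [7.0, -3.4, -8.5]
opening: 0.358
grip_force: 30.0
```

Emit:
arm_command:
  delta_pos:
    - [0,0,0]
    - [0,0,0]
    - [0,0,0.04]
    - [0,0,0.2]
    - [0,0,0.36]
  delta_rot:
    - [0,0,0]
    - [0,0,0]
    - [0,0,0]
    - [0,0,0]
    - [0,0,0]
  claw: [0,0,0,0,0]

```text
t: 4.32
eef_pos: [430.2, 44.6, 191.9]
tcp_rot: [3.141, 0.005, -0.272]
ft_force: [2.0, -0.3, 0.2]
opening: 0.65
grip_force: 0.0
```

Emit:
arm_command:
  delta_pos:
    - [0,0,0.15]
    - [0,0,0.3]
    - [0,0,0.45]
    - [0,0,0.6]
    - [0,0,0.6]
  delta_rot:
    - [0,0,0]
    - [0,0,0]
    - [0,0,0]
    - [0,0,0]
    - [0,0,0]
  claw: [0,0,0,0,0]

```text
t: 4.73
eef_pos: [432.8, 44.6, 348.0]
tcp_rot: [-3.139, -0.009, -0.272]
ft_force: [0.5, 0.3, -0.8]
opening: 0.98
grip_force: 0.0
```

```bash
python3 - <<'E'
from h import *
s=state();c=calibration("wrist");im=read_camera("wrist")[:,:,::-1]
T=c["T"];print(s["eef_pos"],s["tcp_rot"],s["joints"])
for z in(118,128): print(z,proj(c,(432.3,44.3,z)))
W=proj(c,(552.5,10.7,240));print(W)
u,v=proj(c,(432.3,44.3,123)).astype(int)
a=im[max(0,v-60):v+60,u-80:u+80];cv2.imwrite("pics/w2.png",cv2.resize(a,None,fx=4,fy=4));print(u-80,max(0,v-60))
E
```

```text
[432.82535145  44.60172554 347.97675772] [-3.13936575 -0.00878018 -0.27191677] [-4.95017871e-02  8.07714835e-02  1.78771351e+00  2.46817838e-04
  1.26405255e+00  1.79312807e+00]
118 [315.33740645 180.89493664]
128 [315.33685357 182.23791468]
[315.50537343  47.31605435]
235 121
```

View pics/w2.png

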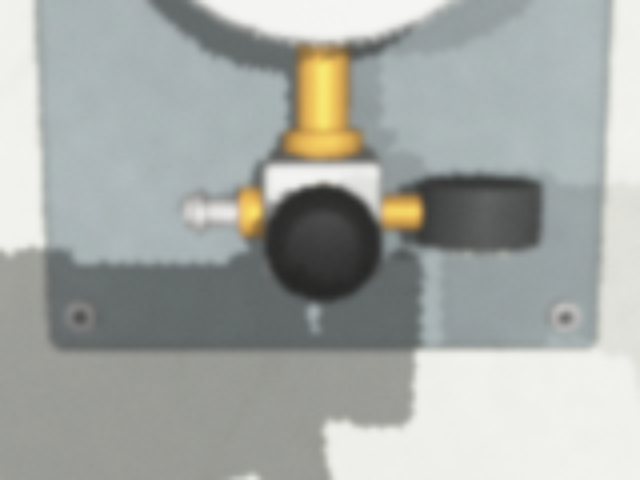

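The knob still sits on its axis; the height can't be judged from straight above, so I'll check it obliquely later. The forces fit a snap-out. Next is the wing.

Emit:
arm_command:
  delta_pos:
    - [0.08,-0.02,0]
    - [0.16,-0.045,0]
    - [0.24,-0.07,0]
    - [0.32,-0.09,0]
    - [0.4,-0.113,0]
  delta_rot:
    - [0,0,0.077]
    - [0,0,0.154]
    - [0,0,0.231]
    - [0,0,0.308]
    - [0,0,0.385]
  claw: [0,0,0,0,0]

```text
t: 5.2
eef_pos: [531.9, 16.1, 340.2]
tcp_rot: [-3.14, 0.003, 0.339]
ft_force: [-0.6, 0.0, 0.9]
opening: 1.002
grip_force: 0.0
```

Emit:
arm_command:
  delta_pos:
    - [0.08,-0.023,0]
    - [0.08,-0.023,0]
    - [0.08,-0.023,0]
    - [0.08,-0.023,-0.05]
    - [0.08,-0.023,-0.1]
  delta_rot:
    - [0,0,0.077]
    - [0,0,0.154]
    - [0,0,0.231]
    - [0,0,0.308]
    - [0,0,0.385]
  claw: [0,0,0,0,0.3]

```text
t: 5.62
eef_pos: [551.2, 10.6, 315.2]
tcp_rot: [-3.14, 0.001, 0.943]
ft_force: [0.3, 0.4, -0.3]
opening: 0.971
grip_force: 0.0
```

Emit:
arm_command:
  delta_pos:
    - [0,0,-0.05]
    - [0,0,-0.1]
    - [0,0,-0.1]
    - [0,0,-0.1]
    - [0,0,-0.1]
  delta_rot:
    - [0,0,0.077]
    - [0,0,0.154]
    - [0,0,0.23]
    - [0,0,0.23]
    - [0,0,0.23]
  claw: [0.3,0.3,0.3,0.3,0.3]

```text
t: 6.03
eef_pos: [551.3, 10.5, 290.8]
tcp_rot: [-3.14, 0.0, 1.295]
ft_force: [0.4, -0.6, -0.2]
opening: 0.708
grip_force: 0.0
```

```bash
python3 - <<'E'
from h import *
s=state();c=calibration("wrist");im=read_camera("wrist")[:,:,::-1]
cv2.imwrite("pics/w3.png",im);s2=read_camera("scene")[:,:,::-1];cv2.imwrite("pics/s3.png",s2)
print(s["eef_pos"],s["tcp_rot"],s["joints"],s["ft_force"])
cs=calibration("scene");print(proj(cs,(432.3,44.3,118)),proj(cs,(432.3,44.3,128)),proj(c,(552.5,10.7,240)))
print(proj(cs,(432.3,44.3,98)),proj(cs,(432.3,44.3,108)))
b=np.hstack([cv2.resize(im[:,:],(480,300)),cv2.resize(s2[160:260,260:366],(318,300))]);cv2.imwrite("pics/w3b.png",b)
E
```

```text
[551.33768698  10.5374253  290.79268514] [-3.13975346e+00  2.36012388e-04  1.29494098e+00] [-1.00725527e-01  3.15347776e-01  1.63389619e+00  9.46879891e-05
  1.19420088e+00  1.75095138e-01] [ 0.40280812 -0.62110776 -0.16878557]
[298.89385238 220.06357871] [298.77864136 218.0118098 ] [317.85313137 221.90864175]
[299.12175507 224.11715088] [299.00822106 222.09863322]
```

View pics/w3b.png

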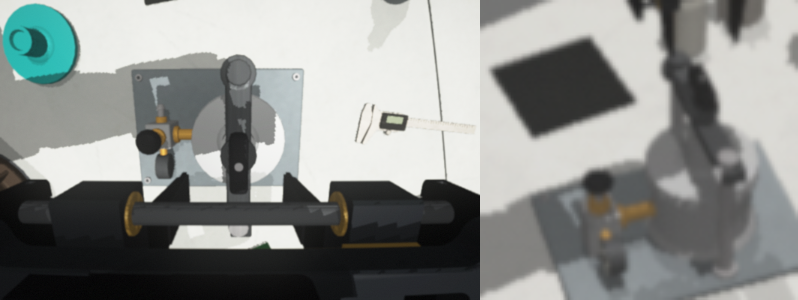

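The wrist half shows the wing dot at about (317,220), matching the prediction, with the bar vertical. The scene half shows the knob at about (299,221), with stem visible beneath it. I'll put a number on that, then descend onto the wing.

```bash
python3 - <<'E'
from h import *
im=cv2.imread("pics/s3.png");cs=calibration("scene")
print(im[208:232,299].max(1)); 
t=np.linspace(0,6.28,60)
for z in(118,128):
    q=np.array([proj(cs,(432.3+18*np.cos(a),44.3+18*np.sin(a),h)) for a in t for h in (z,z-20)]);print(z,q[:,1].min(),q[:,1].max())
E
```

```text
[219 218 218 218 218 218 215 190 134  70  45  45  45  44  44  44  57  79
  94 102 107 107 105 100]
118 216.30675070081122 227.92665662275817
128 214.2548641360611 225.90889098475068
```

Emit:
arm_command:
  delta_pos:
    - [0.004,0,-0.1]
    - [0.004,0,-0.2]
    - [0.004,0,-0.29]
    - [0.004,0,-0.33]
    - [0.004,0,-0.33]
  delta_rot:
    - [0,0,0]
    - [0,0,0]
    - [0,0,0]
    - [0,0,0]
    - [0,0,0]
  claw: [0.3,0.3,0.4,0.4,0.5]

```text
t: 6.55
eef_pos: [552.0, 10.5, 207.4]
tcp_rot: [-3.138, 0.001, 1.297]
ft_force: [0.1, 0.6, 0.4]
opening: 0.578
grip_force: 0.0
```

Emit:
arm_command:
  delta_pos:
    - [0,0,0]
    - [0,0,0]
    - [0,0,0]
    - [0,0,0]
    - [0,0,0]
  delta_rot:
    - [0,0,0]
    - [0,0,0]
    - [0,0,0]
    - [0,0,0]
    - [0,0,0]
  claw: [0.7,0.75,0.85,1,1]

```text
t: 6.97
eef_pos: [553.0, 10.4, 209.9]
tcp_rot: [3.14, -0.0, 1.299]
ft_force: [-0.8, -0.4, 0.6]
opening: 0.234
grip_force: 0.0
```

Emit:
arm_command:
  delta_pos:
    - [0,0,0]
    - [0,0,0]
    - [0,0,0]
    - [0,0,0]
    - [0,0,0]
  delta_rot:
    - [0,0,0]
    - [0,0,0]
    - [0,0,0]
    - [0,0,0]
    - [0,0,0]
  claw: [1,1,1,1,1]

```text
t: 7.38
eef_pos: [553.4, 10.3, 209.6]
tcp_rot: [3.14, -0.0, 1.299]
ft_force: [4.3, -1.4, 5.1]
opening: 0.19
grip_force: 30.0
```

The mid-height row of the knob is 220.5 (out predicts 220.1, home 222.1), so it is out. The wing is gripped (0.19 × 95 = 18 mm). Now a small feeling turn.

Emit:
arm_command:
  delta_pos:
    - [0,0,0]
    - [0,0,0]
    - [0,0,0]
    - [0,0,0]
    - [0,0,0]
  delta_rot:
    - [0,0,0.02]
    - [0,0,0.04]
    - [0,0,0.06]
    - [0,0,0.06]
    - [0,0,0.06]
  claw: [1,1,1,1,1]

```text
t: 7.8
eef_pos: [553.4, 10.3, 209.8]
tcp_rot: [3.14, -0.0, 1.393]
ft_force: [3.7, -1.3, 6.1]
opening: 0.192
grip_force: 30.0
```

```bash
python3 - <<'E'
from h import *
s=state();print(s["eef_pos"],s["tcp_rot"],s["ft_force"],s["moment"],s["opening"])
E
```

```text
[553.40268076  10.27570998 209.7647066 ] [ 3.13970919e+00 -1.59425252e-04  1.39260414e+00] [ 3.70688607 -1.25086917  6.12664498] [-0.23819899 -0.73851845 -0.2399071 ] 0.1916377097192624
```

Emit:
arm_command:
  delta_pos:
    - [0,0,0.001]
    - [0,0,0.001]
    - [0,0,0.002]
    - [0,0,0.002]
    - [0,0,0.002]
  delta_rot:
    - [0,0,0.025]
    - [0,0,0.05]
    - [0,0,0.075]
    - [0,0,0.1]
    - [0,0,0.1]
  claw: [1,1,1,1,1]

```text
t: 8.22
eef_pos: [553.4, 10.3, 210.3]
tcp_rot: [3.14, 0.0, 1.552]
ft_force: [4.6, -0.9, 5.8]
opening: 0.186
grip_force: 30.0
```

```bash
python3 - <<'E'
from h import *
s=state();print(s["eef_pos"],s["tcp_rot"],s["ft_force"],s["moment"],s["opening"])
E
```

```text
[553.42017333  10.2622433  210.28742501] [3.13964107e+00 1.49167026e-04 1.55192172e+00] [ 4.61283745 -0.92293552  5.84126763] [-0.29981832 -0.7408149  -0.30559455] 0.18622535511963373
```

The screw gives anticlockwise with steady torque, constant opening and rising height. Backing off to about 2.5 rad.

Emit:
arm_command:
  delta_pos:
    - [0,0,0.0016]
    - [0,0,0.0032]
    - [0,0,0.0048]
    - [0,0,0.0064]
    - [0,0,0.008]
  delta_rot:
    - [0,0,0.072]
    - [0,0,0.144]
    - [0,0,0.216]
    - [0,0,0.288]
    - [0,0,0.36]
  claw: [1,1,1,1,1]

```text
t: 8.63
eef_pos: [553.5, 10.2, 212.3]
tcp_rot: [3.14, 0.001, 2.12]
ft_force: [3.3, -1.9, 5.6]
opening: 0.187
grip_force: 30.0
```

Emit:
arm_command:
  delta_pos:
    - [0,0,0.0016]
    - [0,0,0.0032]
    - [0,0,0.0048]
    - [0,0,0.0064]
    - [0,0,0.008]
  delta_rot:
    - [0,0,0.072]
    - [0,0,0.144]
    - [0,0,0.216]
    - [0,0,0.288]
    - [0,0,0.36]
  claw: [1,1,1,1,1]

```text
t: 9.05
eef_pos: [553.5, 10.2, 214.3]
tcp_rot: [3.141, 0.002, 2.686]
ft_force: [3.9, -1.3, 5.1]
opening: 0.185
grip_force: 30.0
```

Emit:
arm_command:
  delta_pos:
    - [0,0,0.0016]
    - [0,0,0.0032]
    - [0,0,0.0048]
    - [0,0,0.0064]
    - [0,0,0.008]
  delta_rot:
    - [0,0,0.072]
    - [0,0,0.144]
    - [0,0,0.216]
    - [0,0,0.288]
    - [0,0,0.36]
  claw: [1,1,1,1,1]

```text
t: 9.47
eef_pos: [553.6, 10.3, 216.3]
tcp_rot: [-3.141, 0.002, -3.032]
ft_force: [4.2, -0.8, 6.1]
opening: 0.189
grip_force: 30.0
```

Emit:
arm_command:
  delta_pos:
    - [0,0,0.0016]
    - [0,0,0.0032]
    - [0,0,0.0048]
    - [0,0,0.0064]
    - [0,0,0.008]
  delta_rot:
    - [0,0,0.072]
    - [0,0,0.144]
    - [0,0,0.216]
    - [0,0,0.288]
    - [0,0,0.36]
  claw: [1,1,1,1,1]

```text
t: 9.88
eef_pos: [553.6, 10.3, 218.2]
tcp_rot: [-3.14, 0.002, -2.466]
ft_force: [5.4, -0.7, 5.6]
opening: 0.187
grip_force: 30.0
```

```bash
python3 - <<'E'
from h import *
s=state();print(s["eef_pos"],s["tcp_rot"],s["ft_force"],s["moment"],s["opening"],s["joints"])
E
```

```text
[553.59266277  10.30090161 218.24794173] [-3.14019250e+00  1.77711504e-03 -2.46632403e+00] [ 5.35433093 -0.71415476  5.55053356] [-0.04293302 -1.05533224 -0.34180199] 0.18734705916157238 [-1.00819048e-01  3.85037663e-01  1.73227255e+00  2.87894368e-04
  1.02203341e+00 -2.34703265e+00]
```

The screw is turned 2.52 rad, a rise of about 8.8 mm. Next I release, unwind and straddle the bar at bar_push.

Emit:
arm_command:
  delta_pos:
    - [0,0,0]
    - [0,0,0]
    - [0,0,0.04]
    - [0,0,0.12]
    - [0,0,0.2]
  delta_rot:
    - [0,0,0]
    - [0,0,0]
    - [0,0,0]
    - [0,0,0]
    - [0,0,0]
  claw: [0.5,0.5,0.5,0.5,0.5]

```text
t: 10.3
eef_pos: [552.2, 10.5, 268.2]
tcp_rot: [3.14, -0.002, -2.473]
ft_force: [0.7, 0.5, 0.3]
opening: 0.468
grip_force: 0.0
```

Emit:
arm_command:
  delta_pos:
    - [0,0,0]
    - [0,0,0]
    - [-0.02,-0.066,0]
    - [-0.04,-0.132,0]
    - [-0.058,-0.199,0]
  delta_rot:
    - [0,0,-0.078]
    - [0,0,-0.156]
    - [0,0,-0.234]
    - [0,0,-0.312]
    - [0,0,-0.39]
  claw: [0.55,0.55,0.55,0.55,0.55]

```text
t: 10.72
eef_pos: [537.7, -39.6, 268.1]
tcp_rot: [3.141, -0.001, -3.091]
ft_force: [-0.3, -0.7, 0.5]
opening: 0.45
grip_force: 0.0
```

Emit:
arm_command:
  delta_pos:
    - [0,0,0]
    - [0,0,0]
    - [0,0,0]
    - [0,0,0]
    - [0,0,0]
  delta_rot:
    - [0,0,-0.078]
    - [0,0,-0.156]
    - [0,0,-0.234]
    - [0,0,-0.312]
    - [0,0,-0.39]
  claw: [0.55,0.55,0.55,0.55,0.55]

```text
t: 11.13
eef_pos: [537.9, -39.3, 268.1]
tcp_rot: [-3.141, -0.001, 2.578]
ft_force: [-0.2, 0.3, 0.1]
opening: 0.453
grip_force: 0.0
```

Emit:
arm_command:
  delta_pos:
    - [0,0,0]
    - [0,0,0]
    - [0,0,0]
    - [0,0,0]
    - [0,0,0]
  delta_rot:
    - [0,0,-0.078]
    - [0,0,-0.156]
    - [0,0,-0.234]
    - [0,0,-0.312]
    - [0,0,-0.39]
  claw: [0.55,0.55,0.55,0.55,0.55]

```text
t: 11.55
eef_pos: [538.0, -39.2, 268.0]
tcp_rot: [-3.141, -0.001, 1.966]
ft_force: [-0.4, 0.2, 0.4]
opening: 0.449
grip_force: 0.0
```

Emit:
arm_command:
  delta_pos:
    - [0,0,0]
    - [0,0,0]
    - [0,0,0]
    - [0,0,0]
    - [0,0,0]
  delta_rot:
    - [0,0,-0.078]
    - [0,0,-0.156]
    - [0,0,-0.234]
    - [0,0,-0.312]
    - [0,0,-0.39]
  claw: [0.55,0.55,0.55,0.55,0.55]

```text
t: 11.97
eef_pos: [537.9, -39.2, 268.0]
tcp_rot: [-3.141, 0.0, 1.353]
ft_force: [0.5, -0.3, 0.0]
opening: 0.452
grip_force: 0.0
```

Emit:
arm_command:
  delta_pos:
    - [0,0,0]
    - [0,0,-0.05]
    - [0,0,-0.1]
    - [0,0,-0.1]
    - [0,0,-0.1]
  delta_rot:
    - [0,0,-0.043]
    - [0,0,-0.043]
    - [0,0,-0.043]
    - [0,0,-0.043]
    - [0,0,-0.043]
  claw: [0.55,0.55,0.55,0.55,0.55]

```text
t: 12.38
eef_pos: [538.0, -39.2, 242.8]
tcp_rot: [-3.14, 0.0, 1.293]
ft_force: [0.2, -0.7, 0.9]
opening: 0.45
grip_force: 0.0
```

```bash
python3 - <<'E'
from h import *
s=state();c=calibration("wrist");im=read_camera("wrist")[:,:,::-1]
print(s["eef_pos"],s["tcp_rot"],s["ft_force"],s["opening"],s["joints"][5])
cv2.imwrite("pics/w4.png",im)
E
```

```text
[537.99258304 -39.23192753 242.79384318] [-3.14018373e+00  1.07811600e-04  1.29281089e+00] [ 0.15898537 -0.7234473   0.88708318] 0.44980894847933084 0.08270816193804362
```

View pics/w4.png

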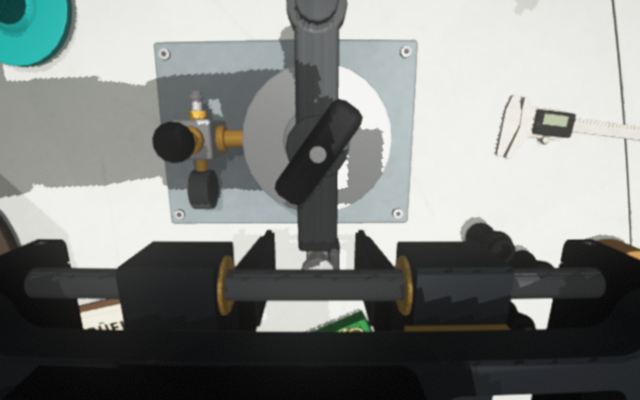

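The wrist view shows the wing (centre about (318,154)) turned about 36° off the bar line, as a 2.5 rad turn should leave it. The fingers at (270,250) and (360,250) straddle the bar.

Emit:
arm_command:
  delta_pos:
    - [0.002,0,-0.08]
    - [0.004,0,-0.16]
    - [0.004,0,-0.252]
    - [0.004,0,-0.252]
    - [0.004,0,-0.252]
  delta_rot:
    - [0,0,0]
    - [0,0,0]
    - [0,0,0]
    - [0,0,0]
    - [0,0,0]
  claw: [0.55,0.55,0.55,0.55,0.55]

```text
t: 12.85
eef_pos: [539.3, -39.3, 180.1]
tcp_rot: [-3.141, 0.0, 1.294]
ft_force: [1.5, 0.8, 0.2]
opening: 0.452
grip_force: 0.0
```

```bash
python3 - <<'E'
import numpy as np
from cell import state
s=state();print(s["eef_pos"],s["ft_force"])
P=np.array([576.1,93.4]);a0=np.arctan2(-.9632,-.2687)
f=lambda t:P+138*np.array([np.cos(a0+t),np.sin(a0+t)])
for k in range(4):
    t0=.45*k;print(np.round((f(t0)),1),[[*np.round((f(t0+.09*i)-f(t0))/250,3)] for i in range(1,6)])
print(.09/np.pi*2)
E
```

```text
[539.34165416 -39.31859187 180.05299141] [1.48871036 0.77030197 0.2043701 ]
[539.  -39.5] [[np.float64(0.048), np.float64(-0.011)], [np.float64(0.098), np.float64(-0.018)], [np.float64(0.147), np.float64(-0.02)], [np.float64(0.197), np.float64(-0.018)], [np.float64(0.246), np.float64(-0.012)]]
[600.5 -42.4] [[np.float64(0.048), np.float64(0.011)], [np.float64(0.096), np.float64(0.026)], [np.float64(0.141), np.float64(0.046)], [np.float64(0.185), np.float64(0.069)], [np.float64(0.227), np.float64(0.097)]]
[657.2 -18.3] [[np.float64(0.039), np.float64(0.031)], [np.float64(0.075), np.float64(0.065)], [np.float64(0.107), np.float64(0.103)], [np.float64(0.137), np.float64(0.143)], [np.float64(0.162), np.float64(0.186)]]
[697.7  28.1] [[np.float64(0.022), np.float64(0.045)], [np.float64(0.039), np.float64(0.091)], [np.float64(0.052), np.float64(0.139)], [np.float64(0.061), np.float64(0.188)], [np.float64(0.065), np.float64(0.238)]]
0.05729577951308232
```

Emit:
arm_command:
  delta_pos:
    - [0.048,-0.011,0]
    - [0.098,-0.018,0]
    - [0.147,-0.02,0]
    - [0.197,-0.018,0]
    - [0.246,-0.012,0]
  delta_rot:
    - [0,0,0.057]
    - [0,0,0.115]
    - [0,0,0.172]
    - [0,0,0.229]
    - [0,0,0.286]
  claw: [0.55,0.55,0.55,0.55,0.55]

```text
t: 13.27
eef_pos: [601.4, -42.4, 181.6]
tcp_rot: [3.141, 0.0, 1.747]
ft_force: [-3.4, 0.8, -1.6]
opening: 0.453
grip_force: 1.2
```

Emit:
arm_command:
  delta_pos:
    - [0.048,0.011,0]
    - [0.096,0.026,0]
    - [0.141,0.046,0]
    - [0.185,0.069,0]
    - [0.227,0.097,0]
  delta_rot:
    - [0,0,0.057]
    - [0,0,0.115]
    - [0,0,0.172]
    - [0,0,0.229]
    - [0,0,0.286]
  claw: [0.55,0.55,0.55,0.55,0.55]

```text
t: 13.68
eef_pos: [658.1, -18.2, 181.7]
tcp_rot: [3.141, 0.001, 2.196]
ft_force: [-2.6, -1.4, -3.0]
opening: 0.449
grip_force: 1.3
```

Emit:
arm_command:
  delta_pos:
    - [0.039,0.031,0]
    - [0.075,0.065,0]
    - [0.107,0.103,0]
    - [0.137,0.143,0]
    - [0.162,0.186,0]
  delta_rot:
    - [0,0,0.057]
    - [0,0,0.115]
    - [0,0,0.172]
    - [0,0,0.229]
    - [0,0,0.286]
  claw: [0.55,0.55,0.55,0.55,0.55]

```text
t: 14.1
eef_pos: [698.6, 28.4, 181.7]
tcp_rot: [-3.142, 0.001, 2.646]
ft_force: [-2.1, -2.0, -2.7]
opening: 0.448
grip_force: 1.4
```

Emit:
arm_command:
  delta_pos:
    - [0.022,0.045,0]
    - [0.039,0.091,0]
    - [0.052,0.139,0]
    - [0.061,0.188,0]
    - [0.065,0.238,0]
  delta_rot:
    - [0,0,0.057]
    - [0,0,0.115]
    - [0,0,0.172]
    - [0,0,0.229]
    - [0,0,0.286]
  claw: [0.55,0.55,0.55,0.55,0.55]

```text
t: 14.52
eef_pos: [714.8, 88.0, 181.8]
tcp_rot: [-3.141, 0.001, 3.095]
ft_force: [-0.8, -2.4, -2.9]
opening: 0.449
grip_force: 1.3
```

```bash
python3 - <<'E'
from cell import state
s=state();print(s["eef_pos"],s["tcp_rot"],s["ft_force"],s["joints"])
E
```

```text
[714.79160822  88.01914473 181.76509601] [-3.14109251e+00  1.22740074e-03  3.09488496e+00] [-0.82582   -2.3791777 -2.9248593] [ 3.11162438e-02  6.58812364e-01  1.33231908e+00 -6.51043576e-04
  1.14927649e+00 -1.49270606e+00]
```

Bar is at about 1.75 rad. Going back up and over the lid; meanwhile I check clearances round the mat.

Emit:
arm_command:
  delta_pos:
    - [0,-0.02,0]
    - [0,-0.02,0.1]
    - [0,-0.02,0.25]
    - [0,-0.02,0.4]
    - [0,-0.02,0.48]
  delta_rot:
    - [0,0,0]
    - [0,0,0]
    - [0,0,0]
    - [0,0,0]
    - [0,0,0]
  claw: [0.5,0.5,0.4,0.2,0]

```text
t: 14.93
eef_pos: [714.9, 82.0, 306.4]
tcp_rot: [3.141, 0.007, 3.087]
ft_force: [0.2, 0.4, 0.1]
opening: 0.656
grip_force: 0.0
```

Emit:
arm_command:
  delta_pos:
    - [-0.1,-0.05,0]
    - [-0.2,-0.1,0]
    - [-0.32,-0.15,0]
    - [-0.44,-0.2,0]
    - [-0.54,-0.25,0]
  delta_rot:
    - [0,0,-0.076]
    - [0,0,-0.152]
    - [0,0,-0.228]
    - [0,0,-0.304]
    - [0,0,-0.381]
  claw: [0,0,0,0,0]

```text
t: 15.35
eef_pos: [577.4, 19.2, 301.4]
tcp_rot: [3.141, 0.002, 2.483]
ft_force: [0.1, -0.0, 0.7]
opening: 0.979
grip_force: 0.0
```

Emit:
arm_command:
  delta_pos:
    - [-0.05,-0.02,0]
    - [-0.107,-0.04,0]
    - [-0.107,-0.04,0]
    - [-0.107,-0.04,0]
    - [-0.107,-0.04,0]
  delta_rot:
    - [0,0,-0.076]
    - [0,0,-0.152]
    - [0,0,-0.228]
    - [0,0,-0.304]
    - [0,0,-0.381]
  claw: [0,0,0,0,0]

```text
t: 15.77
eef_pos: [552.4, 9.5, 301.7]
tcp_rot: [3.139, 0.001, 1.884]
ft_force: [-0.1, 0.1, -0.3]
opening: 1.001
grip_force: 0.0
```

Emit:
arm_command:
  delta_pos:
    - [0,0,0]
    - [0,0,0]
    - [0,0,0]
    - [0,0,0]
    - [0,0,0]
  delta_rot:
    - [0,0,-0.076]
    - [0,0,-0.152]
    - [0,0,-0.228]
    - [0,0,-0.304]
    - [0,0,-0.381]
  claw: [0,0,0,0,0]

```text
t: 16.18
eef_pos: [552.5, 9.6, 301.4]
tcp_rot: [3.14, -0.0, 1.286]
ft_force: [0.2, -0.0, -0.3]
opening: 0.999
grip_force: 0.0
```

```bash
python3 - <<'E'
from h import *
s=state();c=calibration("wrist");im=read_camera("wrist")[:,:,::-1]
print(s["eef_pos"],s["tcp_rot"],s["ft_force"],s["opening"],s["joints"])
u=proj(c,(553,10.6,155));v=proj(c,(553,10.6,115));print("boss",u,"flange",v)
cv2.imwrite("pics/w5.png",im)
t=calibration("top")
for n,p,z in[("glue tip",(280,102),155),("glue foot",(281,124),0),("purple",(207,202),12),("turq",(226,247),12),("wall edge",(190,180),0)]: print(n,onz(t,*p,z).round())
E
```

```text
[552.52999944   9.63154338 301.39333102] [ 3.13950503e+00 -3.11623247e-04  1.28573077e+00] [ 0.19094256 -0.00850393 -0.33085928] 0.9990388917198259 [-1.02069539e-01  3.07225739e-01  1.61720189e+00 -7.83857517e-05
  1.21505555e+00  1.83023569e-01]
boss [315.57609638 193.15044482] flange [315.40533548 185.70258537]
glue tip [727. 290. 155.]
glue foot [714. 295.   0.]
purple [363. 376.  12.]
turq [265. 248.  12.]
wall edge [402. 468.   0.]
```

View pics/w5.png

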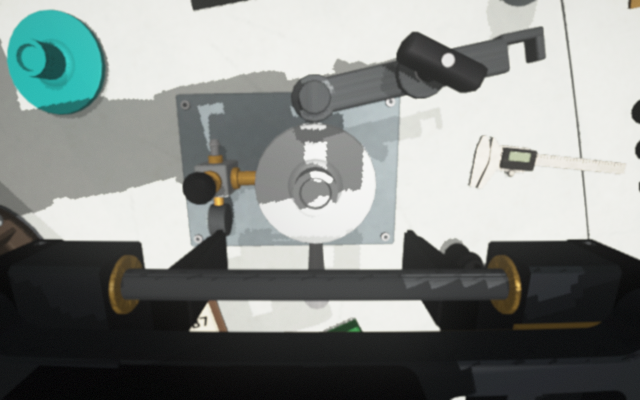

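The bar, swung to upper right, is fully off the lid. The boss is at about (317,191) against (316,193) predicted, so I descend and grip it.

Emit:
arm_command:
  delta_pos:
    - [0.005,0.004,-0.14]
    - [0.005,0.004,-0.28]
    - [0.005,0.004,-0.42]
    - [0.005,0.004,-0.54]
    - [0.005,0.004,-0.62]
  delta_rot:
    - [0,0,0]
    - [0,0,0]
    - [0,0,0]
    - [0,0,0]
    - [0,0,0]
  claw: [0,0,0,0.1,0.2]

```text
t: 16.65
eef_pos: [553.2, 10.8, 143.3]
tcp_rot: [-3.141, 0.0, 1.296]
ft_force: [0.9, 0.1, 0.6]
opening: 0.91
grip_force: 0.0
```

Emit:
arm_command:
  delta_pos:
    - [0,0,-0.04]
    - [0,0,-0.084]
    - [0,0,-0.084]
    - [0,0,-0.084]
    - [0,0,-0.084]
  delta_rot:
    - [0,0,0]
    - [0,0,0]
    - [0,0,0]
    - [0,0,0]
    - [0,0,0]
  claw: [0.3,0.35,0.4,0.45,0.5]

```text
t: 17.07
eef_pos: [554.5, 11.2, 125.1]
tcp_rot: [3.139, -0.0, 1.295]
ft_force: [-0.1, -0.3, -0.6]
opening: 0.563
grip_force: 0.0
```

Emit:
arm_command:
  delta_pos:
    - [0,0,0]
    - [0,0,0]
    - [0,0,0]
    - [0,0,0]
    - [0,0,0]
  delta_rot:
    - [0,0,0]
    - [0,0,0]
    - [0,0,0]
    - [0,0,0]
    - [0,0,0]
  claw: [0.6,1,1,1,1]

```text
t: 17.48
eef_pos: [554.2, 11.3, 124.8]
tcp_rot: [3.14, -0.0, 1.296]
ft_force: [-0.9, -0.5, 7.4]
opening: 0.458
grip_force: 30.0
```

Emit:
arm_command:
  delta_pos:
    - [0,0,0.02]
    - [0,0,0.05]
    - [0,0,0.09]
    - [0,0,0.15]
    - [0,0,0.23]
  delta_rot:
    - [0,0,0]
    - [0,0,0]
    - [0,0,0]
    - [0,0,0]
    - [0,0,0]
  claw: [1,1,1,1,1]

```text
t: 17.9
eef_pos: [553.3, 11.5, 181.7]
tcp_rot: [-3.14, 0.0, 1.296]
ft_force: [-0.3, 0.1, -3.2]
opening: 0.462
grip_force: 30.0
```

Emit:
arm_command:
  delta_pos:
    - [0,0,0.1]
    - [0,0,0.2]
    - [0,0,0.3]
    - [0,0,0.4]
    - [0,0,0.45]
  delta_rot:
    - [0,0,0]
    - [0,0,0]
    - [0,0,0]
    - [0,0,0]
    - [0,0,0]
  claw: [1,1,1,1,1]

```text
t: 18.32
eef_pos: [554.1, 11.5, 297.6]
tcp_rot: [3.138, -0.001, 1.296]
ft_force: [-0.1, -0.3, -3.4]
opening: 0.464
grip_force: 30.0
```

Emit:
arm_command:
  delta_pos:
    - [0,0.08,0]
    - [0,0.19,0]
    - [-0.01,0.31,0]
    - [-0.01,0.43,0]
    - [-0.02,0.54,0]
  delta_rot:
    - [0,0,0]
    - [0,0,0]
    - [0,0,0]
    - [0,0,0]
    - [0,0,0]
  claw: [1,1,1,1,1]

```text
t: 18.73
eef_pos: [548.5, 147.9, 294.6]
tcp_rot: [3.141, -0.0, 1.295]
ft_force: [0.5, -0.3, -2.8]
opening: 0.456
grip_force: 30.0
```

Emit:
arm_command:
  delta_pos:
    - [0,0.12,0]
    - [-0.01,0.24,0]
    - [-0.02,0.36,0]
    - [-0.02,0.46,0]
    - [-0.02,0.54,0]
  delta_rot:
    - [0,0,0]
    - [0,0,0]
    - [0,0,0]
    - [0,0,0]
    - [0,0,0]
  claw: [1,1,1,1,1]

```text
t: 19.15
eef_pos: [543.1, 283.4, 294.5]
tcp_rot: [3.141, -0.0, 1.297]
ft_force: [-0.7, -0.5, -3.3]
opening: 0.462
grip_force: 30.0
```

Emit:
arm_command:
  delta_pos:
    - [0,0.07,0]
    - [0.002,0.14,-0.05]
    - [0.002,0.151,-0.19]
    - [0.002,0.151,-0.33]
    - [0.002,0.151,-0.46]
  delta_rot:
    - [0,0,0]
    - [0,0,0]
    - [0,0,0]
    - [0,0,0]
    - [0,0,0]
  claw: [1,1,1,1,1]

```text
t: 19.57
eef_pos: [543.8, 319.5, 178.0]
tcp_rot: [3.141, -0.0, 1.296]
ft_force: [0.2, -0.3, -4.0]
opening: 0.458
grip_force: 30.0
```

Emit:
arm_command:
  delta_pos:
    - [0,0,-0.12]
    - [0,0,-0.24]
    - [0,0,-0.36]
    - [0,0,-0.46]
    - [0,0,-0.51]
  delta_rot:
    - [0,0,0]
    - [0,0,0]
    - [0,0,0]
    - [0,0,0]
    - [0,0,0]
  claw: [1,1,1,1,1]

```text
t: 19.98
eef_pos: [543.3, 318.7, 48.8]
tcp_rot: [-3.139, 0.002, 1.295]
ft_force: [-0.0, -1.0, -3.3]
opening: 0.461
grip_force: 30.0
```

Emit:
arm_command:
  delta_pos:
    - [0,0,-0.01]
    - [0,0,-0.02]
    - [0,0,-0.03]
    - [0,0,-0.04]
    - [0,0,-0.04]
  delta_rot:
    - [0,0,0]
    - [0,0,0]
    - [0,0,0]
    - [0,0,0]
    - [0,0,0]
  claw: [1,1,1,1,1]

```text
t: 20.4
eef_pos: [544.7, 319.3, 42.0]
tcp_rot: [3.14, -0.001, 1.296]
ft_force: [-0.5, -0.4, -2.7]
opening: 0.459
grip_force: 30.0
```

Emit:
arm_command:
  delta_pos:
    - [0,0.004,-0.008]
    - [0,0.007,-0.016]
    - [-0.002,0.007,-0.022]
    - [-0.002,0.007,-0.026]
    - [-0.002,0.007,-0.03]
  delta_rot:
    - [0,0,0]
    - [0,0,0]
    - [0,0,0]
    - [0,0,0]
    - [0,0,0]
  claw: [1,1,1,1,1]

```text
t: 20.82
eef_pos: [543.7, 320.9, 33.5]
tcp_rot: [-3.142, 0.0, 1.296]
ft_force: [0.0, -0.3, -3.4]
opening: 0.46
grip_force: 30.0
```

Emit:
arm_command:
  delta_pos:
    - [0,0,-0.003]
    - [0,0,-0.006]
    - [0,0,-0.008]
    - [0,0,-0.008]
    - [0,0,-0.008]
  delta_rot:
    - [0,0,0]
    - [0,0,0]
    - [0,0,0]
    - [0,0,0]
    - [0,0,0]
  claw: [1,1,1,1,1]

```text
t: 21.23
eef_pos: [543.8, 320.9, 31.9]
tcp_rot: [3.141, -0.0, 1.296]
ft_force: [-2.7, -1.5, 1.1]
opening: 0.459
grip_force: 30.0
```

Contact: the lid's weight is off the tool. Releasing and rising.

Emit:
arm_command:
  delta_pos:
    - [0,0,0]
    - [0,0,0]
    - [0,0,0]
    - [0,0,0]
    - [0,0,0]
  delta_rot:
    - [0,0,0]
    - [0,0,0]
    - [0,0,0]
    - [0,0,0]
    - [0,0,0]
  claw: [0.5,0.45,0.35,0.2,0]

```text
t: 21.65
eef_pos: [543.9, 321.0, 31.7]
tcp_rot: [3.141, -0.0, 1.296]
ft_force: [-0.1, 1.5, -0.8]
opening: 0.704
grip_force: 0.0
```

Emit:
arm_command:
  delta_pos:
    - [0,0,0.03]
    - [0,0,0.13]
    - [0,0,0.27]
    - [0,0,0.42]
    - [0,0,0.58]
  delta_rot:
    - [0,0,0]
    - [0,0,0]
    - [0,0,0]
    - [0,0,0]
    - [0,0,0]
  claw: [0,0,0,0,0]

```text
t: 22.07
eef_pos: [543.4, 320.7, 178.3]
tcp_rot: [-3.141, 0.001, 1.296]
ft_force: [0.3, 0.6, -0.3]
opening: 0.992
grip_force: 0.0
```

Emit:
arm_command:
  delta_pos:
    - [0,0,0.15]
    - [0,0,0.3]
    - [0,0,0.45]
    - [0,0,0.52]
    - [0,0,0.52]
  delta_rot:
    - [0,0,0]
    - [0,0,0]
    - [0,0,0]
    - [0,0,0]
    - [0,0,0]
  claw: [0,0,0,0,0]

```text
t: 22.48
eef_pos: [544.6, 321.3, 312.3]
tcp_rot: [3.135, -0.005, 1.296]
ft_force: [0.1, -0.5, 0.2]
opening: 1.001
grip_force: 0.0
```

```bash
python3 - <<'E'
from h import *
s=state();c=calibration("wrist");im=read_camera("wrist")[:,:,::-1]
print(s["eef_pos"],s["tcp_rot"],s["ft_force"],s["opening"])
cv2.imwrite("pics/w6.png",im)
print(proj(c,(543.5,321,62)),proj(c,(543.5,321,22)),proj(c,(543.5,321,4)))
E
```

```text
[544.63793451 321.32753646 312.25392597] [ 3.13536203 -0.0052154   1.29556899] [ 0.06880852 -0.48996415  0.15482262] 1.000687673356544
[313.48187585 178.9317387 ] [313.40543831 174.44836156] [313.37507849 172.6674829 ]
```

View pics/w6.png

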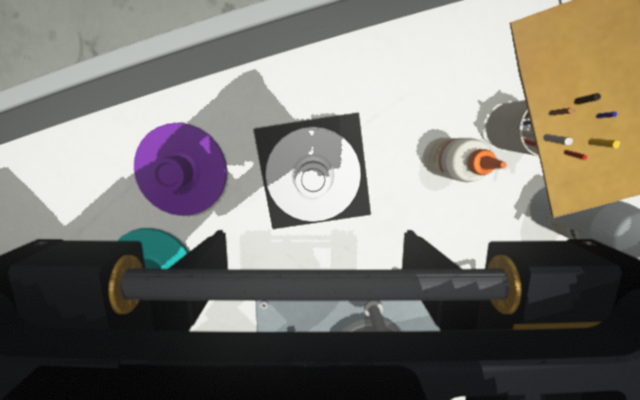

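The lid lies flat and centred on the mat: flange centre about (313,174), mat centre about (313,171). Now to push the knob home with closed fingers.

Emit:
arm_command:
  delta_pos:
    - [-0.04,-0.1,0]
    - [-0.09,-0.22,0]
    - [-0.14,-0.34,0]
    - [-0.19,-0.46,0]
    - [-0.24,-0.58,0]
  delta_rot:
    - [0,0,0]
    - [0,0,0]
    - [0,0,0]
    - [0,0,0]
    - [0,0,0]
  claw: [1,1,1,1,1]

```text
t: 22.95
eef_pos: [482.4, 174.6, 305.3]
tcp_rot: [-3.14, 0.001, 1.296]
ft_force: [0.1, -0.7, -0.6]
opening: 0.71
grip_force: 0.0
```

Emit:
arm_command:
  delta_pos:
    - [-0.05,-0.12,0]
    - [-0.1,-0.25,0]
    - [-0.15,-0.37,0]
    - [-0.2,-0.48,0]
    - [-0.208,-0.528,0]
  delta_rot:
    - [0,0,0]
    - [0,0,0]
    - [0,0,0]
    - [0,0,0]
    - [0,0,0]
  claw: [1,1,1,1,1]

```text
t: 23.37
eef_pos: [429.5, 41.8, 305.7]
tcp_rot: [-3.139, 0.001, 1.294]
ft_force: [0.5, -0.0, 0.5]
opening: 0.356
grip_force: 0.0
```

Emit:
arm_command:
  delta_pos:
    - [0,0,-0.12]
    - [0,0,-0.25]
    - [0,0,-0.38]
    - [0,0,-0.5]
    - [0,0,-0.58]
  delta_rot:
    - [0,0,0]
    - [0,0,0]
    - [0,0,0]
    - [0,0,0]
    - [0,0,0]
  claw: [1,1,1,1,1]

```text
t: 23.78
eef_pos: [429.9, 43.9, 158.5]
tcp_rot: [-3.138, 0.001, 1.295]
ft_force: [1.2, 0.2, 0.8]
opening: 0.025
grip_force: 0.0
```

Emit:
arm_command:
  delta_pos:
    - [0.008,0,-0.04]
    - [0.008,0,-0.08]
    - [0.008,0,-0.11]
    - [0.008,0,-0.125]
    - [0.008,0,-0.13]
  delta_rot:
    - [0,0,0]
    - [0,0,0]
    - [0,0,0]
    - [0,0,0]
    - [0,0,0]
  claw: [1,1,1,1,1]

```text
t: 24.2
eef_pos: [433.2, 43.9, 128.4]
tcp_rot: [-3.14, 0.0, 1.295]
ft_force: [-0.8, 0.2, 0.4]
opening: 0.002
grip_force: 0.0
```

Emit:
arm_command:
  delta_pos:
    - [0,0,-0.004]
    - [0,0,-0.008]
    - [0,0,-0.011]
    - [0,0,-0.011]
    - [0,0,-0.011]
  delta_rot:
    - [0,0,0]
    - [0,0,0]
    - [0,0,0]
    - [0,0,0]
    - [0,0,0]
  claw: [1,1,1,1,1]

```text
t: 24.62
eef_pos: [433.7, 43.9, 126.9]
tcp_rot: [3.141, -0.0, 1.296]
ft_force: [-2.7, 0.0, 4.1]
opening: 0.006
grip_force: 2.4
```

Emit:
arm_command:
  delta_pos:
    - [0,0,-0.007]
    - [0,0,-0.014]
    - [0,0,-0.02]
    - [0,0,-0.024]
    - [0,0,-0.024]
  delta_rot:
    - [0,0,0]
    - [0,0,0]
    - [0,0,0]
    - [0,0,0]
    - [0,0,0]
  claw: [1,1,1,1,1]

```text
t: 25.03
eef_pos: [433.9, 43.9, 120.2]
tcp_rot: [3.141, -0.0, 1.295]
ft_force: [-1.1, 0.4, -0.7]
opening: 0.005
grip_force: 0.0
```

Contact came at 127 mm, so the knob was out; it has now snapped down. Pressing to confirm it's home.

Emit:
arm_command:
  delta_pos:
    - [0,0,-0.004]
    - [0,0,-0.008]
    - [0,0,-0.012]
    - [0,0,-0.012]
    - [0,0,-0.012]
  delta_rot:
    - [0,0,0]
    - [0,0,0]
    - [0,0,0]
    - [0,0,0]
    - [0,0,0]
  claw: [1,1,1,1,1]

```text
t: 25.45
eef_pos: [434.0, 43.9, 117.8]
tcp_rot: [3.141, -0.0, 1.296]
ft_force: [-0.3, -0.3, 8.1]
opening: 0.006
grip_force: 4.1
```

Firm stop at 117.8 mm, so the knob is home. Retreating, then a last look.

Emit:
arm_command:
  delta_pos:
    - [0,0,0.05]
    - [0,0,0.15]
    - [0,0,0.3]
    - [0,0,0.45]
    - [0,0,0.6]
  delta_rot:
    - [0,0,0]
    - [0,0,0]
    - [0,0,0]
    - [0,0,0]
    - [0,0,0]
  claw: [1,1,1,1,1]

```text
t: 25.87
eef_pos: [433.3, 43.9, 269.1]
tcp_rot: [-3.141, 0.0, 1.296]
ft_force: [1.2, 0.7, 0.4]
opening: 0.008
grip_force: 0.0
```

Emit:
arm_command:
  delta_pos:
    - [0,-0.1,0.05]
    - [0,-0.25,0.1]
    - [0,-0.4,0.1]
    - [0,-0.55,0.1]
    - [0,-0.65,0.1]
  delta_rot:
    - [0,0,0]
    - [0,0,0]
    - [0,0,0]
    - [0,0,0]
    - [0,0,0]
  claw: [1,1,1,1,1]

```text
t: 26.28
eef_pos: [433.6, -121.1, 292.7]
tcp_rot: [3.141, 0.001, 1.295]
ft_force: [0.5, 0.6, 0.5]
opening: 0.006
grip_force: 0.0
```

Emit:
arm_command:
  delta_pos:
    - [0,-0.1,0]
    - [0,-0.25,0]
    - [0,-0.4,0]
    - [0,-0.5,0]
    - [0,-0.55,0]
  delta_rot:
    - [0,0,0]
    - [0,0,0]
    - [0,0,0]
    - [0,0,0]
    - [0,0,0]
  claw: [1,1,1,1,1]

```text
t: 26.7
eef_pos: [433.5, -258.8, 292.0]
tcp_rot: [-3.141, 0.0, 1.293]
ft_force: [0.7, 0.3, -0.0]
opening: 0.002
grip_force: 0.0
```

```bash
python3 - <<'E'
from h import *
im=read_camera("top")[:,:,::-1];s=read_camera("scene")[:,:,::-1]
cv2.imwrite("pics/end.png",np.hstack([cv2.resize(im[90:280,180:400],(440,380)),cv2.resize(s[130:260,250:370],(351,380))]))
E
```

```text
(no output)
```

View pics/end.png

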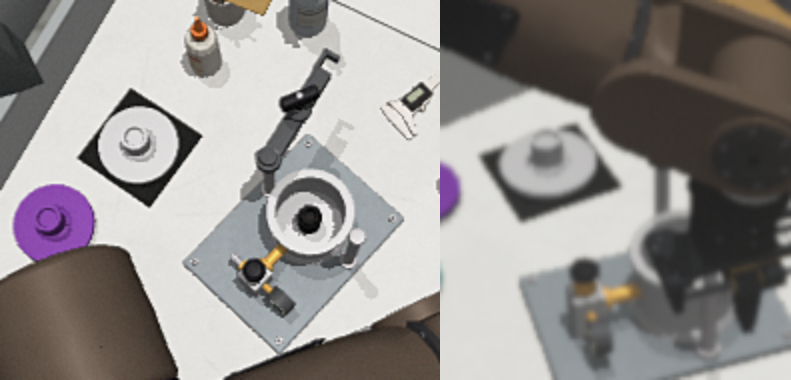

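The final view shows the lid centred on the mat at (138,145), the bar swung off, the pot open and the knob in place; nothing else has moved.

```bash
python3 -c "
from cell import *
print(job_done())"
```

```text
the job is handed in; nothing more can be done
None
```

I opened the pot in the order asked and handed the job in at about 27 s: vent out, wing screw backed off 2.5 rad (it turns anticlockwise), bar swung to about 1.75 rad, lid flat on the middle of the mat, vent pushed home; no verdict came back.

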